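Shut the fittings cupboard

ROBOT

A 7-joint arm with a two-finger parallel gripper is mounted at the origin on the work surface. World frame = base frame: x ahead of the robot, y to its left, z up, the work surface at z = 0. Lengths are in m, angles in rad, forces in N, time in s.
With the tool pointing down it reaches from about 0.4 to 0.85 m from the base axis. Payload 4.5 kg.
Tool frame: the origin (TCP) lies midway between the tips of the shut fingers; the grasp point (between the pads) lies ctrl.grasp_offset behind it (ctrl.grasp_offset is the distance from the TCP to the grasp point, in m); z points along the fingers, y is the line along which they close (so a half turn about z gives the same grasp; the last joint's range is limited). The gripper opens to 88 mm and grips with 3 to 60 N. Pads are 18 mm wide; open, the fingers measure 123 mm over their backs; the gripper's body (75 mm by 187 mm) begins 45 mm behind the grasp point.
Start: joints at [1.314, 0.689, -0.195, 1.565, 0.157, 0.902, -0.215], TCP at [0.179, -0.599, 0.239] pointing down, gripper open.
Joint ranges: [-3.01, 3.01], [-0.46, 2.08], [-1.47, 1.51], [0.13, 2.56], [-1, 4.14], [0.04, 2.09], [-2.66, 2.66]. Speed limits (rad/s): [2.57, 2.57, 3.14, 3.14, 3.14, 3.14, 3.14].

INTERFACE

Orientations are given as [roll, pitch, yaw] about the fixed x, y, z axes, in that order (R = Rz(yaw) Ry(pitch) Rx(roll)).
In Python, from station import ctrl gives the robot as it stands. The module is installed in compiled form; this text tells all that it offers.
- The arm moves only by the tool step_arm, never from a script. Its argument "moves" is a list that holds one entry, the list of rows, each a list of 7 numbers: the turn, a rotation vector about the tool's x, y, z as a fraction of full scale, then the shift along the tool's x, y, z as a fraction of full scale, then the opening, from 0 (shut) to 1 (fully open). In form: [[[rx, ry, rz, dx, dy, dz, hand], ...]]. A call has 1 to 10 rows; each row shifts and turns the commanded pose from where the row before left it, along the tool's axes as they then stand; what a row does not reach is not made up. Full scale, the value 1, is 0.2 m for a shift and 0.15 rad for a turn. A row lasts 1/10 s, in which the tool goes at most 50 mm and 8.59 degrees, less where a joint would pass 70% of its speed; a pose out of reach is approached as far as the arm can. A call with a number of a shift or a turn outside -1 to 1 is refused whole. A call with a gripper value outside its range is refused whole. The fingers move at their own pace and stop on an object; "force" is the grip in N (left out, the last holds). Time passes only in rows, so rows that do not move let the fingers close. It gives the time, the measured TCP pose, the force, the opening and the grip force at its end, in the units of the state.
- ctrl.get_obs(): the state, without advancing time (a new reading comes with each control period).
- ctrl.grab_frame(name): name is "side" or "top" or "wrist"; returns the picture (400x640x3 uint8, red, green, blue); there is no depth.
- ctrl.camera_model(name): a dict with "fx", "fy", "cx", "cy" (pixels), "eye" and "attitude" of the camera in the world. Camera axes: x right, y down, z forward; pixel columns grow to the right and rows downward; lengths in m; the calibration is good to about 2 mm. A picture is of the moment at which its call begins: read the wrist's pose just before it. camera_model takes no time and is no camera call; for the wrist camera it gives the pose at the moment of the call.
- ctrl.close_job(): hands the job in; it is judged then, once.
The state is a dict: "time": time; "q": joint angles; "joint_vel": joint speeds; "tau": joint torques, N m; "tcp_pos": TCP position; "eef_rot": TCP orientation; "force": force on the tool from outside, world axes, zero at the start; "ft_torque": the same for the moment, N m; "gripper_width": finger opening in m; "grasp_force": force on a finger pad.
Only numpy, scipy, OpenCV 4.12 (cv2) and the standard library are available. Lean on these libraries where they do the work, as an engineer would, in place of code of your own. Each camera call takes 0.05 s, during which the arm holds its last target. There are 200 camera calls.

TASK

Close up the little fittings cupboard on the bench before sanding starts: with the fingertips, push both drawers fully home, and only then swing the green door shut against the front by pushing on its outside face. The lacquer on the door knob is still wet, so do not touch it; do not grip the drawers or the door, and leave everything else on the bench where it is.

Things in the scene. Friction and masses are not known exactly. Their poses are not given: they have to be found in the camera images.
- cabinet: The fittings cupboard, a brown wooden box fixed to the bench: 200 mm deep, 260 wide, 130 high. Origin at the centre of its underside, on the bench; its +x axis points from front to back (the way the drawers go in), +y to its left as the robot sees it, z up. Its front plane is 100 mm from the origin along -x.
- drawer_l (a joint): How far the left drawer (wooden dowels inside) is out, in m: 0 fully home, front flush with the cupboard front; at most 0.14. Slides along the cupboard x axis; rubs with about 1.5 N and stays where it is left.
- drawer_r (a joint): The same for the right drawer (metal fittings inside).
- drawer_l_mid (a point): Point on the outer face of the left drawer front, midway across it, 90 mm above the bench. The front is a light wooden board 106 mm wide from 16 to 114 mm above the bench, 8 mm thick, flat, with a dark finger spot and no handle; a backing board 6 mm thick behind it reaches 110 mm, the sides and contents 95 mm. Centred 57.5 mm to the left of the cupboard middle.
- drawer_r_mid (a point): The same point on the right drawer front, 57.5 mm to the right of the cupboard middle.
- door (a joint): Opening angle of the green door, rad: 0 shut against the cupboard front, pi/2 standing straight out towards the robot, up to 2.15. Light friction (0.12 N m, about 1 N at the push point): it stays where it is left. The door is on the left side of the front.
- door_hinge (a point): Point on the upright hinge axis of the door, 90 mm above the bench: at the front plane of the cupboard, 125 mm left of its middle. Shutting the door turns it counter-clockwise as seen from above.
- door_push (a point): Point on the outside (green) face of the door, 140 mm from the hinge and 90 mm above the bench; moves with the door. Its -x axis points straight out of the outside face and its -y axis from the hinge to the free edge. The outside face lies 15 mm from the hinge axis plane. The green outer board is 8 mm thick, reaches from 5 to 250 mm from the hinge and from 12 to 127 mm above the bench; behind it is a light-wood inner board 6 mm thick, up to 123 mm high.
- door_knob (a point): Copper-coloured round knob with wet lacquer, 24 mm across, standing 28 mm out of the green face, 222 mm from the hinge and 70 mm above the bench. The point is where it meets the face. Not to be touched.
- stain_tin: Short can with a white paper label and bright metal lid, 72 diameter, 100 high, standing to the right and a little in front of the cupboard (sizes in mm). Stays where it is.
- glue_bottle: Yellow bottle with red cap, 56 diameter, 160 high, standing left of the cupboard (sizes in mm). Stays where it is.
- sanding_block: Cork block 50 x 100 x 30 high, lying on top of the cupboard towards its back right (sizes in mm). Stays where it is.
- tape_measure: Orange tape measure, 65 x 40 x 60 high, standing on top of the cupboard at its back left (sizes in mm). Stays where it is.
- brush: Brush lying right of the cupboard (sizes in mm). Stays where it is.
- screw_cup: Blue cup, 70 diameter, 80 high, right of the cupboard (sizes in mm). Stays where it is.

How it is judged:
By the outcome, as a careful person would: the job done as asked, in the order asked, and still so for the second after the job is handed in, with the robot touching nothing.
It also fails if it takes over 58 s, if anything falls off the work surface, if the arm or the gripper's body presses on something with over 40 N, if the wrist force passes 120 N, or if a joint passes its speed limit or range.

## Working session

There is one attempt and no reset: what is moved stays moved. The work goes in short steps, Python scripts to look and compute and a tool call to move; the robot and the scene stay as the last step left them, time stands still between calls to the robot, and variables do not carry over. Pictures are saved under pics/ and viewed, at most 10 in all, crops included, and the job is handed in when it is done.

Besides the shell and the picture viewer there is one more tool, called after "Request:" as name(argument=value, ...), one argument or row to a line, values as JSON. step_arm: Moves the arm, as the interface text tells. Its arguments: {"type":"object","properties":{"moves":{"type":"array"},"force":{"type":"number"}},"required":["moves"]}

```bash
mkdir -p pics
python3 - <<'E'
from station import ctrl
import cv2
for n in ("top","side"):
    m=ctrl.camera_model(n); print(n,m)
    cv2.imwrite(f"pics/{n}0.png",ctrl.grab_frame(n)[:,:,::-1])
o=ctrl.get_obs(); print(o, ctrl.grasp_offset)
E
```

```text
top {'fx': 428.5327794268666, 'fy': 428.5327794268666, 'cx': 317.10990691850105, 'cy': 192.71534431881992, 'eye': array([5.40437141e-01, 4.53610916e-04, 1.02695438e+00]), 'attitude': array([-3.05096276, -0.02278395, -1.55882641])}
side {'fx': 428.7877220553295, 'fy': 428.7877220553295, 'cx': 319.7949634564223, 'cy': 200.76284981724493, 'eye': array([0.94298858, 0.30116053, 0.88132862]), 'attitude': array([-2.59562174, -0.01250047,  2.3761508 ])}
{'time': 0.1, 'q': array([ 1.31378826,  0.68990483, -0.19450078,  1.56620194,  0.15730161,
        0.9024967 , -0.21507525]), 'joint_vel': array([-1.19792076e-03,  1.86282503e-04, -7.30698204e-05, -3.66923566e-03,
        1.11155707e-03,  9.89724596e-04,  7.61888530e-04]), 'tau': array([-3.76252850e-03, -5.28508472e+01, -1.27197772e+00, -1.53839761e+01,
       -5.26527339e-02,  1.97389236e-03,  8.35243009e-05]), 'tcp_pos': array([ 0.17899545, -0.59824769,  0.23799695]), 'eef_rot': array([-3.13997632e+00,  1.29263699e-04,  2.90890648e-01]), 'force': array([-0.49712537, -0.76429954, -0.17951845]), 'ft_torque': array([ 0.01629312, -0.03268457, -0.02337192]), 'grasp_force': 0.0, 'gripper_width': 0.0877576552908205} 0.0187
```

View pics/top0.png

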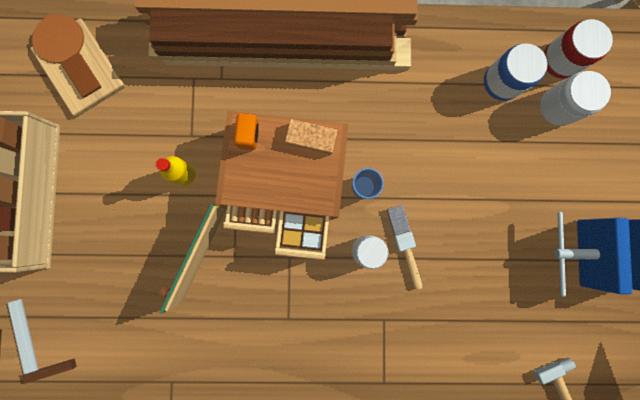

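View pics/side0.png

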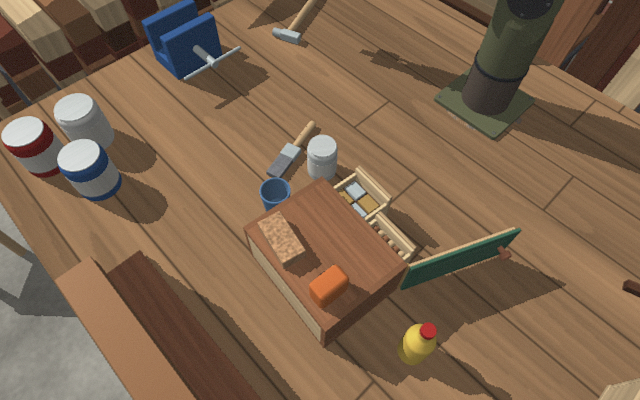

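Run:
```python
import cv2
a=cv2.imread("pics/top0.png")[190:320,150:345]
cv2.imwrite("pics/topc.png",cv2.resize(a,None,fx=4,fy=4,interpolation=cv2.INTER_CUBIC))
a=cv2.imread("pics/side0.png")[160:310,330:530]
cv2.imwrite("pics/sidec.png",cv2.resize(a,None,fx=4,fy=4,interpolation=cv2.INTER_CUBIC))
```

```text
(no output)
```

View pics/topc.png

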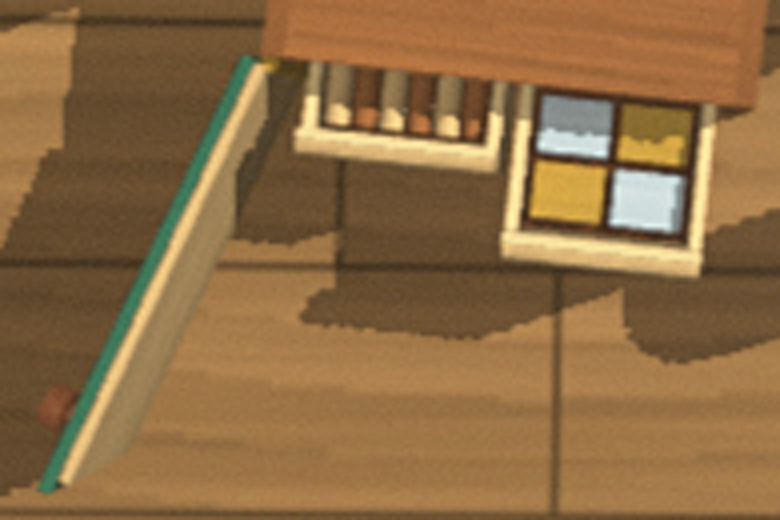

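View pics/sidec.png

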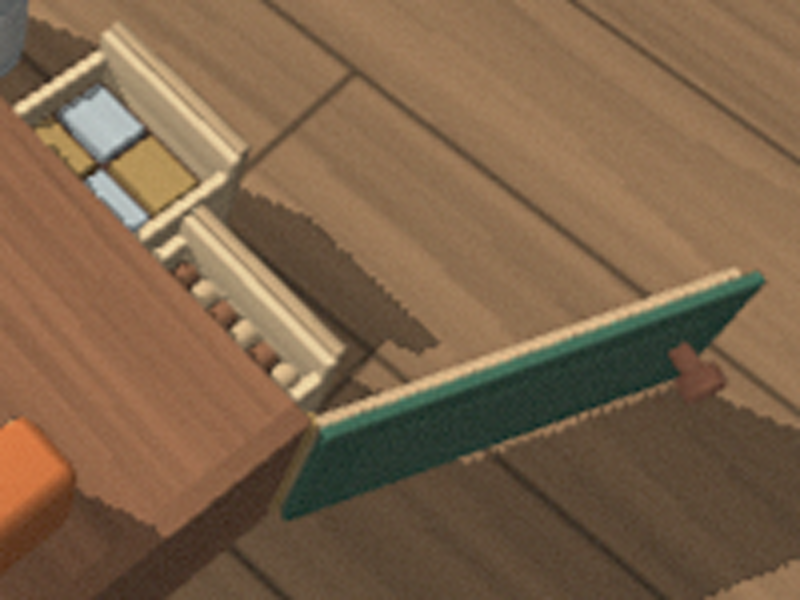

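```bash
cat > geo.py <<'E'
import numpy as np
from scipy.spatial.transform import Rotation as R
def proj(m,P):
    c=R.from_euler('xyz',m['attitude']).as_matrix().T@(np.asarray(P)-m['eye'])
    return np.array([m['fx']*c[0]/c[2]+m['cx'],m['fy']*c[1]/c[2]+m['cy']])
def cab(p,P):
    c,s=np.cos(p[2]),np.sin(p[2]); return np.array([p[0]+c*P[0]-s*P[1],p[1]+s*P[0]+c*P[1],P[2]])
def door(p,r,n,z,th=None):   # cabinet-frame point -> world
    t=p[5] if th is None else th
    d=np.array([-np.sin(t),-np.cos(t)]); o=np.array([-np.cos(t),np.sin(t)])
    return cab(p,np.r_[np.array([-.1,.125])+r*d+n*o,z])
E
cat > fit.py <<'E'
from geo import *; from station import ctrl
from scipy.optimize import least_squares
M={n:ctrl.camera_model(n) for n in("top","side")}
C=lambda x,y,z=.13:(lambda p:cab(p,(x,y,z)))
D=lambda r,n,z:(lambda p:door(p,r,n,z))
L=lambda i,dy:(lambda p:cab(p,(-.1-p[3+i],(.0575,-.0575)[i]+dy,.114)))
obs=[("top",C(-.1,.13),216.5,204),("top",C(-.1,-.13),337.7,216.7),("top",C(.1,.13),228,111),("top",C(.1,-.13),347.5,124),
("top",D(.25,.015,.127),160.5,312.7),("top",D(.005,.015,.127),211.7,204.2),
("top",L(0,.053),224.2,227.5),("top",L(0,-.053),274.5,232.5),("top",L(1,.053),275.5,254),("top",L(1,-.053),325,258.7),
("side",C(-.1,.13),407.5,263),("side",D(.25,.015,.127),520.7,230),("side",D(.005,.015,.127),411.7,269.2),
("side",L(0,.053),416.2,247.5),("side",L(0,-.053),380,212),("side",L(1,.053),391.7,198.7),("side",L(1,-.053),358.7,165.5)]
f=lambda p:np.concatenate([proj(M[n],g(p))-(u,v) for n,g,u,v in obs])
s=least_squares(f,[.6,.1,-.1,.04,.1,2.0],loss='soft_l1'); p=s.x
np.save('p.npy',p); print(p.round(4)); print(f(p).reshape(-1,2).round(1).tolist())
print('mids',cab(p,(-.1-p[3],.0575,.09)),cab(p,(-.1-p[4],-.0575,.09)),'push',door(p,.14,.015,.09),'knob',door(p,.222,.015,.07),'hinge',door(p,0,0,.09), 'free',door(p,.25,.015,.09))
for nm,px,z in(("tin",(370,250),.1),("cup",(368,183),.08),("bottle cap",(162,165),.16)):
    g=least_squares(lambda a:proj(M['top'],(a[0],a[1],z))-px,[.5,0]).x; print(nm,g)
E
python3 fit.py
```

```text
[ 0.6835  0.0542 -0.0944  0.0464  0.0894  1.8785]
[[-1.1, -0.3], [1.5, 0.4], [-0.6, -0.5], [1.2, -0.1], [-1.1, 0.3], [-1.2, -0.8], [-0.8, -0.5], [-1.2, -0.2], [-0.3, -0.8], [0.1, -0.2], [0.1, 0.9], [0.5, -1.7], [-0.3, -0.5], [-0.2, -1.1], [-0.4, -2.3], [-0.0, -2.7], [-0.0, -1.6]]
mids [0.54317052 0.12519879 0.09      ] [0.48950591 0.01476419 0.09      ] push [0.47273371 0.25662219 0.09      ] knob [0.39727406 0.28871333 0.07      ] hinge [0.59569692 0.18802883 0.09      ] free [0.37150735 0.29967128 0.09      ]
tin [ 0.50274089 -0.13500592]
cup [ 0.65011742 -0.13334152]
bottle cap [0.67146902 0.29678685]
```

```bash
cat > go.py <<'E'
import sys; from geo import *; from station import ctrl
p=np.load('p.npy')
def rel(T,yaw):   # shift in tool axes after turning to yaw, m
    o=ctrl.get_obs(); d=np.asarray(T)-o['tcp_pos']
    Rt=R.from_euler('xyz',[np.pi,0,yaw])
    return Rt.inv().apply(d).round(4), (R.from_euler('xyz',o['eef_rot']).inv()*Rt).as_rotvec().round(4)
E
python3 - <<'E'
from go import *
print(rel(cab(p,(-.1-p[4]-.05,-.0575,.24)),p[2]), cab(p,(-.1-p[4]-.05,-.0575,.24)))
E
```

```text
(array([ 0.2014, -0.6395, -0.002 ]), array([-0.0016,  0.0004,  0.3853])) [0.43972838 0.01947565 0.24      ]
```

Request:
step_arm(
  moves=[
    [[0,0,0.85,0.15,-0.1,0,0],[0,0,0.85,0.15,-0.1,0,0],[0,0,0.86,0.15,-0.1,0,0],[0,0,0,0.1,-0.2,0,0]],
  ],
)

```text
time: 0.5
tcp_pos: [0.283, -0.4878, 0.2384]
eef_rot: [3.14, -0.001, -0.097]
force: [0.6, 0.6, 0.8]
gripper_width: 0.0585
grasp_force: 0.0
```

Request:
step_arm(
  moves=[
    [[0,0,0,0.05,-0.24,0,0],[0,0,0,0.05,-0.24,0,0],[0,0,0,0.05,-0.24,0,0],[0,0,0,0.05,-0.24,0,0],[0,0,0,0.05,-0.24,0,0],[0,0,0,0.05,-0.24,0,0],[0,0,0,0.05,-0.24,0,0],[0,0,0,0.05,-0.24,0,0],[0,0,0,0.05,-0.24,0,0],[0,0,0,0.05,-0.24,0,0]],
  ],
)

```text
time: 1.5
tcp_pos: [0.4258, -0.0168, 0.2387]
eef_rot: [3.141, 0.0, -0.093]
force: [0.8, -0.8, 0.9]
gripper_width: 0.0004
grasp_force: 0.0
```

Run:
```python
from go import *
print(rel(cab(p,(-.1-p[4]-.05,-.0575,.09)),p[2]), ctrl.get_obs()['q'].round(2))
```

```text
(array([ 0.0104, -0.0374,  0.1487]), array([0.0002, 0.0001, 0.0012])) [-0.06  0.44 -0.01  2.14  0.01  0.56 -1.74]
```

Request:
step_arm(
  moves=[
    [[0,0,0,0.05,-0.19,0,0],[0,0,0,0,0,0.2,0],[0,0,0,0,0,0.2,0],[0,0,0,0,0,0.2,0],[0,0,0,0,0,0.14,0],[0,0,0,0,0,0,0],[0,0,0,0,0,0,0]],
  ],
)

```text
time: 2.2
tcp_pos: [0.439, 0.0181, 0.0908]
eef_rot: [3.141, 0.001, -0.093]
force: [-0.3, 0.4, 0.8]
gripper_width: 0.0009
grasp_force: 0.0
```

Run:
```python
from go import *; import cv2
print(rel(cab(p,(-.1-p[4],-.0575,.09)),p[2]))
a=np.hstack([ctrl.grab_frame(n)[s] for n,s in(("top",np.s_[150:330,150:350]),("side",np.s_[130:310,330:530]))])
cv2.imwrite("pics/a.png",cv2.resize(a[:,:,::-1],None,fx=2,fy=2,interpolation=cv2.INTER_CUBIC))
```

```text
(array([ 0.0506, -0.0015,  0.0008]), array([0.0004, 0.0011, 0.0011]))
```

View pics/a.png

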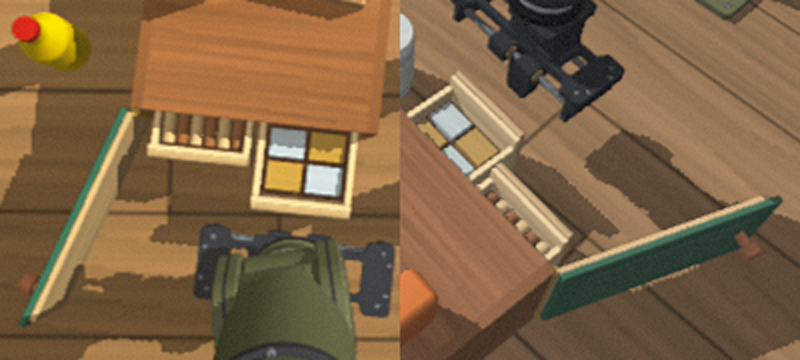

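Request:
step_arm(
  moves=[
    [[0,0,0,0.05,0,0,0],[0,0,0,0.05,0,0,0],[0,0,0,0.05,0,0,0],[0,0,0,0.03,0,0,0],[0,0,0,0.03,0,0,0],[0,0,0,0.04,0,0,0],[0,0,0,0.04,0,0,0],[0,0,0,0.04,0,0,0],[0,0,0,0.04,0,0,0]],
  ],
)

```text
time: 3.2
tcp_pos: [0.5133, 0.011, 0.0906]
eef_rot: [3.141, 0.0, -0.093]
force: [-2.1, 1.0, -0.2]
gripper_width: 0.0001
grasp_force: 1.0
```

Request:
step_arm(
  moves=[
    [[0,0,0,0.04,0,0,0],[0,0,0,0.04,0,0,0],[0,0,0,0.04,0,0,0],[0,0,0,0.04,0,0,0],[0,0,0,0.03,0,0,0],[0,0,0,0.02,0,0,0],[0,0,0,0.02,0,0,0],[0,0,0,0,0,0,0]],
  ],
)

```text
time: 4.0
tcp_pos: [0.5598, 0.007, 0.0908]
eef_rot: [-3.141, -0.002, -0.093]
force: [-0.6, -0.2, 0.7]
gripper_width: 0.0004
grasp_force: 0.0
```

Run:
```python
from go import *
print(rel(cab(p,(-.1,-.0575,.09)),p[2]),ctrl.get_obs()['force'])
```

```text
(array([ 0.0187, -0.0012,  0.0008]), array([-0.0002, -0.0018,  0.0011])) [-0.58592956 -0.19060871  0.72967827]
```

Request:
step_arm(
  moves=[
    [[0,0,0,0.015,0,0,0],[0,0,0,0.015,0,0,0],[0,0,0,0.01,0,0,0],[0,0,0,0,0,0,0]],
  ],
)

```text
time: 4.4
tcp_pos: [0.5673, 0.0064, 0.0908]
eef_rot: [-3.141, -0.001, -0.093]
force: [0.1, -0.2, -0.6]
gripper_width: 0.0004
grasp_force: 0.2
```

Request:
step_arm(
  moves=[
    [[0,0,0,0.01,0,0,0],[0,0,0,0,0,0,0]],
  ],
)

```text
time: 4.6
tcp_pos: [0.569, 0.0062, 0.0907]
eef_rot: [-3.141, -0.001, -0.093]
force: [-0.3, 1.2, 0.7]
gripper_width: 0.0002
grasp_force: 0.4
```

Request:
step_arm(
  moves=[
    [[0,0,0,0.01,0,0,0],[0,0,0,0,0,0,0]],
  ],
)

```text
time: 4.8
tcp_pos: [0.5694, 0.0061, 0.0906]
eef_rot: [3.141, 0.003, -0.093]
force: [-4.6, 1.3, 3.1]
gripper_width: 0.0002
grasp_force: 2.3
```

Request:
step_arm(
  moves=[
    [[0,0,0,0.01,0,0,0],[0,0,0,0,0,0,0]],
  ],
)

```text
time: 5.0
tcp_pos: [0.5693, 0.0061, 0.0905]
eef_rot: [3.141, 0.007, -0.093]
force: [-9.5, 2.2, 6.0]
gripper_width: 0.0004
grasp_force: 4.4
```

Request:
step_arm(
  moves=[
    [[0,0,0,0.01,0,0,0],[0,0,0,0,0,0,0],[0,0,0,0,0,0,0]],
  ],
)

```text
time: 5.3
tcp_pos: [0.5692, 0.0061, 0.0904]
eef_rot: [3.141, 0.011, -0.093]
force: [-13.1, 2.7, 11.2]
gripper_width: 0.0004
grasp_force: 6.3
```

Request:
step_arm(
  moves=[
    [[0,0,0,-0.1,0,0,0],[0,0,0,-0.2,0,0,0],[0,0,0,-0.2,0,0,0],[0,0,0,0,-0.2,0,0],[0,0,0,0,-0.2,0,0],[0,0,0,0,-0.175,0,0],[0,0,0,0,0,0,0],[0,0,0,0,0,0,0]],
  ],
)

```text
time: 6.1
tcp_pos: [0.4867, 0.1301, 0.0908]
eef_rot: [-3.141, -0.002, -0.091]
force: [0.4, -0.9, 0.0]
gripper_width: 0.0003
grasp_force: 0.0
```

Run:
```python
from go import *
print(rel(cab(p,(-.1-p[3],.0575,.09)),p[2]),rel(cab(p,(-.1,.0575,.09)),p[2]),ctrl.get_obs()['force'])
```

```text
(array([ 0.0567, -0.0005,  0.0008]), array([-0.0005, -0.0021,  0.0031])) (array([ 0.103 , -0.0005,  0.0008]), array([-0.0005, -0.0021,  0.0031])) [ 0.44868468 -0.85149577  0.00384297]
```

Advance 36 mm free, then push slowly up to about 93 mm.

Request:
step_arm(
  moves=[
    [[0,0,0,0.08,0,0,0],[0,0,0,0.08,0,0,0],[0,0,0,0.04,0,0,0],[0,0,0,0.03,0,0,0],[0,0,0,0.03,0,0,0],[0,0,0,0.04,0,0,0],[0,0,0,0.04,0,0,0],[0,0,0,0.04,0,0,0],[0,0,0,0.03,0,0,0],[0,0,0,0.02,0,0,0]],
  ],
)

```text
time: 7.1
tcp_pos: [0.5721, 0.1212, 0.0906]
eef_rot: [3.142, -0.0, -0.093]
force: [-1.6, -1.2, -0.1]
gripper_width: 0.0006
grasp_force: 0.8
```

Request:
step_arm(
  moves=[
    [[0,0,0,0.01,0,0,0],[0,0,0,0.01,0,0,0],[0,0,0,0,0,0,0]],
  ],
)

```text
time: 7.4
tcp_pos: [0.5758, 0.1211, 0.0908]
eef_rot: [-3.141, -0.001, -0.093]
force: [-0.9, 0.3, -0.4]
gripper_width: 0.0005
grasp_force: 0.3
```

Request:
step_arm(
  moves=[
    [[0,0,0,0.01,0,0,0],[0,0,0,0.01,0,0,0],[0,0,0,0,0,0,0]],
  ],
)

```text
time: 7.7
tcp_pos: [0.5798, 0.1208, 0.0908]
eef_rot: [-3.141, -0.001, -0.093]
force: [-1.1, -0.7, -0.2]
gripper_width: 0.0006
grasp_force: 0.4
```

Request:
step_arm(
  moves=[
    [[0,0,0,0.01,0,0,0],[0,0,0,0,0,0,0]],
  ],
)

```text
time: 7.9
tcp_pos: [0.5803, 0.1208, 0.0907]
eef_rot: [-3.142, 0.002, -0.093]
force: [-3.5, -0.0, 4.2]
gripper_width: 0.0003
grasp_force: 2.3
```

Request:
step_arm(
  moves=[
    [[0,0,0,0.01,0,0,0],[0,0,0,0.01,0,0,0],[0,0,0,0,0,0,0]],
  ],
)

```text
time: 8.2
tcp_pos: [0.5801, 0.1207, 0.0906]
eef_rot: [3.14, 0.01, -0.092]
force: [-13.8, 1.0, 11.0]
gripper_width: 0.0005
grasp_force: 6.5
```

Request:
step_arm(
  moves=[
    [[0,0,0,-0.1,0,0,0],[0,0,0,-0.2,0,0,0],[0,0,0,-0.2,0,-0.2,0],[0,0,0,0,0,-0.2,0],[0,0,0,0,0,-0.2,0],[0,0,0,0,0,-0.1,0],[0,0,0,0,0,0,0]],
  ],
)

```text
time: 8.9
tcp_pos: [0.4936, 0.1296, 0.2294]
eef_rot: [-3.138, -0.009, -0.093]
force: [-0.0, -0.2, -0.8]
gripper_width: 0.0007
grasp_force: 0.0
```

Run:
```python
from go import *
y=p[2]-p[5]+np.pi
for z in(.23,.09):
  T=door(p,.14,.055,z); print(T,y,rel(T,y))
for t in np.arange(p[5],-.01,-.15): print(round(t,2),door(p,.14,.0247,.09,t).round(4))
```

```text
[0.48838792 0.29343177 0.23      ] 1.1686922738855896 (array([ 0.1487, -0.0689, -0.0006]), array([ 0.0025, -0.01  , -1.262 ]))
[0.48838792 0.29343177 0.09      ] 1.1686922738855896 (array([ 0.1487, -0.0689,  0.1394]), array([ 0.0025, -0.01  , -1.262 ]))
1.88 [0.4765 0.2655 0.09  ]
1.73 [0.4663 0.2469 0.09  ]
1.58 [0.4589 0.2269 0.09  ]
1.43 [0.4547 0.206  0.09  ]
1.28 [0.4536 0.1847 0.09  ]
1.13 [0.4557 0.1635 0.09  ]
0.98 [0.4609 0.1429 0.09  ]
0.83 [0.4692 0.1232 0.09  ]
0.68 [0.4803 0.1051 0.09  ]
0.53 [0.494  0.0887 0.09  ]
0.38 [0.5099 0.0746 0.09  ]
0.23 [0.5278 0.0631 0.09  ]
0.08 [0.5473 0.0544 0.09  ]
```

Request:
step_arm(
  moves=[
    [[0,0,-0.935,0,0,0,0],[0,0,-0.935,0,0,0,0],[0,0,-0.935,0,0,0,0],[0,0,-0.935,0,0,0,0],[0,0,-0.935,0,0,0,0],[0,0,-0.935,0,0,0,0],[0,0,-0.935,0,0,0,0],[0,0,-0.935,0,0,0,0],[0,0,-0.935,0,0,0,0],[0,0,0,0,0,0,0]],
  ],
)

```text
time: 9.9
tcp_pos: [0.4905, 0.1288, 0.2251]
eef_rot: [-3.141, -0.001, 1.169]
force: [-0.6, -0.2, 0.4]
gripper_width: -0.0002
grasp_force: 0.0
```

Request:
step_arm(
  moves=[
    [[0,0,0,0.2,-0.09,0,0],[0,0,0,0.2,-0.09,0,0],[0,0,0,0.2,-0.09,0,0],[0,0,0,0.14,-0.07,0,0],[0,0,0,0,0,0,0],[0,0,0,0,0,0,0]],
  ],
)

```text
time: 10.5
tcp_pos: [0.4854, 0.2919, 0.2253]
eef_rot: [-3.141, 0.001, 1.168]
force: [0.1, 0.1, 0.5]
gripper_width: 0.0005
grasp_force: 0.0
```

Run:
```python
from go import *; import cv2
y=p[2]-p[5]+np.pi
print(rel(door(p,.14,.055,.09),y))
a=np.hstack([ctrl.grab_frame(n)[s] for n,s in(("top",np.s_[150:330,150:350]),("side",np.s_[130:310,330:530]))])
cv2.imwrite("pics/b.png",cv2.resize(a[:,:,::-1],None,fx=2,fy=2,interpolation=cv2.INTER_CUBIC))
```

```text
(array([0.0026, 0.0022, 0.1353]), array([-0.0002,  0.001 , -0.0005]))
```

View pics/b.png

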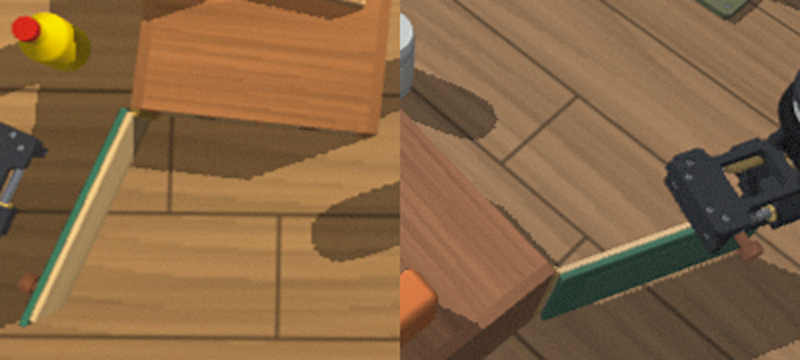

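Request:
step_arm(
  moves=[
    [[0,0,0,0.02,0,0.2,0],[0,0,0,0,0.01,0.2,0],[0,0,0,0,0,0.2,0],[0,0,0,0,0,0.07,0],[0,0,0,-0.05,0,0,0],[0,0,0,-0.05,0,0,0],[0,0,0,0,0,0,0]],
  ],
)

```text
time: 11.3
tcp_pos: [0.4817, 0.2739, 0.0937]
eef_rot: [3.14, 0.0, 1.167]
force: [0.1, 0.0, 0.1]
gripper_width: 0.0007
grasp_force: 0.0
```

Run:
```python
from go import *; import cv2
y=p[2]-p[5]+np.pi; o=ctrl.get_obs()
print(rel(door(p,.14,.0247,.09),y),o['q'].round(2),o['force'])
a=ctrl.grab_frame("side")[130:310,330:530]
cv2.imwrite("pics/c.png",cv2.resize(a[:,:,::-1],None,fx=3,fy=3,interpolation=cv2.INTER_CUBIC))
```

```text
(array([-0.0097, -0.0015,  0.0037]), array([ 0.0018,  0.0004, -0.0021])) [-0.48  0.82 -0.21  1.9   0.35  0.46 -1.35] [0.10790225 0.02549504 0.09923837]
```

View pics/c.png

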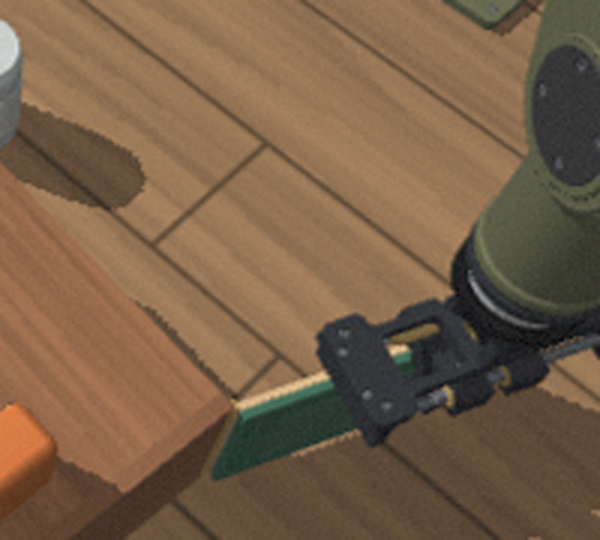

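Request:
step_arm(
  moves=[
    [[0,0,0,-0.025,0,0.015,0],[0,0,0,-0.025,-0.007,0,0],[0,0,-0.4,-0.043,-0.006,0,0],[0,0,-0.4,-0.043,-0.006,0,0],[0,0,-0.4,-0.043,-0.006,0,0],[0,0,-0.6,-0.0634,-0.008,0,0],[0,0,-0.6,-0.0634,-0.008,0,0]],
  ],
)

```text
time: 12.05
tcp_pos: [0.4562, 0.2205, 0.0895]
eef_rot: [3.141, -0.001, 1.534]
force: [0.8, 1.3, -0.2]
gripper_width: 0.0007
grasp_force: 0.4
```

```bash
cat > chk.py <<'E'
from go import *
o=ctrl.get_obs(); h=door(p,0,0,0)[:2]; v=o['tcp_pos'][:2]-h
y=o['eef_rot'][2]; t=p[2]+np.pi-y   # door angle if tool is square to it
d=np.arctan2(np.sin(t),np.cos(t)); w=door(p,1,0,0,d)[:2]-h; n=door(p,0,1,0,d)[:2]-h
print('theta',d.round(3),'r',(v@w).round(4),'n',(v@n).round(4),'z',o['tcp_pos'][2].round(4),'F',o['force'].round(1),'q',o['q'].round(2))
E
python3 chk.py
```

```text
theta 1.513 r 0.1406 n 0.0272 z 0.0895 F [ 0.8  1.3 -0.2] q [-0.38  0.8  -0.27  2.04  0.54  0.37 -1.11]
```

Request:
step_arm(
  moves=[
    [[0,0,-0.6,-0.064,-0.008,0,0],[0,0,-0.6,-0.064,-0.008,0,0],[0,0,-0.6,-0.064,-0.008,0,0],[0,0,-0.6,-0.064,-0.008,0,0],[0,0,-0.6,-0.064,-0.008,0,0],[0,0,-0.6,-0.064,-0.008,0,0]],
  ],
)

```text
time: 12.65
tcp_pos: [0.4604, 0.1434, 0.0893]
eef_rot: [-3.142, -0.0, 2.074]
force: [0.3, 0.7, -0.5]
gripper_width: 0.0004
grasp_force: 0.5
```

```bash
python3 chk.py
```

```text
theta 0.974 r 0.14 n 0.0261 z 0.0893 F [ 0.3  0.7 -0.5] q [-0.16  0.79 -0.39  2.1   0.78  0.39 -0.68]
```

Request:
step_arm(
  moves=[
    [[0,0,-0.6,-0.064,-0.008,0,0],[0,0,-0.6,-0.064,-0.008,0,0],[0,0,-0.6,-0.064,-0.008,0,0],[0,0,-0.6,-0.064,-0.008,0,0],[0,0,-0.6,-0.064,-0.008,0,0],[0,0,-0.6,-0.064,-0.008,0,0]],
  ],
)

```text
time: 13.25
tcp_pos: [0.5036, 0.0798, 0.0892]
eef_rot: [-3.141, -0.0, 2.613]
force: [-0.9, -0.1, -0.6]
gripper_width: 0.0006
grasp_force: 0.5
```

```bash
python3 chk.py
```

```text
theta 0.434 r 0.1399 n 0.0249 z 0.0892 F [-0.9 -0.1 -0.6] q [ 0.1   0.85 -0.59  2.02  0.9   0.56 -0.09]
```

Request:
step_arm(
  moves=[
    [[0,0,-0.6,-0.064,-0.008,0,0],[0,0,-0.6,-0.064,-0.008,0,0],[0,0,-0.6,-0.064,-0.008,0,0],[0,0,-0.3,-0.032,-0.005,0,0],[0,0,-0.3,-0.032,-0.005,0,0],[0,0,-0.2,-0.021,-0.003,0,0],[0,0,0,0,0,0,0]],
  ],
)

```text
time: 13.95
tcp_pos: [0.5528, 0.0529, 0.089]
eef_rot: [-3.141, 0.0, 2.998]
force: [0.8, -0.7, -1.1]
gripper_width: 0.0003
grasp_force: 0.0
```

```bash
python3 chk.py
```

```text
theta 0.049 r 0.1399 n 0.0231 z 0.089 F [ 0.8 -0.7 -1.1] q [ 0.23  0.92 -0.72  1.88  0.92  0.72  0.38]
```

Request:
step_arm(
  moves=[
    [[0,0,-0.2,-0.02,-0.003,0,0],[0,0,-0.13,-0.01,-0.002,0,0],[0,0,0,0,0,0,0]],
  ],
)

```text
time: 14.25
tcp_pos: [0.5584, 0.0516, 0.0891]
eef_rot: [-3.142, 0.0, 3.048]
force: [0.5, -0.1, -1.0]
gripper_width: 0.0004
grasp_force: 0.0
```

Request:
step_arm(
  moves=[
    [[0,0,0,-0.01,0,0,0],[0,0,0,0,0,0,0]],
  ],
)

```text
time: 14.45
tcp_pos: [0.5586, 0.0517, 0.0891]
eef_rot: [-3.141, -0.003, 3.049]
force: [-5.1, 1.0, 3.0]
gripper_width: 0.0005
grasp_force: 2.4
```

Request:
step_arm(
  moves=[
    [[0,0,0,-0.01,0,0,0],[0,0,0,0,0,0,0]],
  ],
)

```text
time: 14.65
tcp_pos: [0.5586, 0.0516, 0.089]
eef_rot: [-3.14, -0.006, 3.05]
force: [-9.9, -0.4, 7.7]
gripper_width: 0.0006
grasp_force: 5.0
```

```bash
python3 chk.py
```

```text
theta -0.002 r 0.1392 n 0.0244 z 0.089 F [-9.9 -0.4  7.7] q [ 0.24  0.93 -0.74  1.85  0.92  0.75  0.45]
```

Request:
step_arm(
  moves=[
    [[0,0,0,-0.01,0,0,0],[0,0,0,0,0,0,0],[0,0,0,0.05,0,0,0],[0,0,0,0.15,0,0,0],[0,0,0,0.2,0,0,0],[0,0,0,0.2,0,-0.15,0],[0,0,0,0,0,-0.2,0],[0,0,0,0,0,0,0],[0,0,0,0,0,0,0]],
  ],
)

```text
time: 15.55
tcp_pos: [0.4461, 0.0625, 0.1598]
eef_rot: [3.141, 0.003, 3.048]
force: [-0.9, -0.9, -0.2]
gripper_width: 0.0003
grasp_force: 0.0
```

Run:
```python
from go import *; import cv2
print(ctrl.get_obs()['force'])
a=np.hstack([ctrl.grab_frame(n)[s] for n,s in(("top",np.s_[90:290,140:420]),("side",np.s_[130:330,230:510]))])
cv2.imwrite("pics/d.png",cv2.resize(a[:,:,::-1],(800,286),interpolation=cv2.INTER_CUBIC))
```

```text
[-0.93260214 -0.92005687 -0.22725711]
```

View pics/d.png

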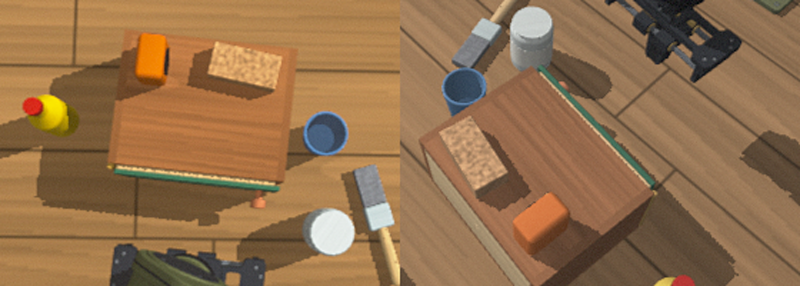

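The door lies shut and parallel to the front. The knob, at about (259, 200) in the top view, was not touched, and the other items are where they were.

```bash
python3 -c "
from station import ctrl
print(ctrl.close_job())"
```

```text
the job is handed in; nothing more can be done
None
```

The job is handed in: I pushed both drawers fully home, then swung the green door shut from its outside face without touching the knob, and nothing else on the bench moved in the final pictures (about 16 s used).

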